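# Set up the cake cutter and hold the end stop at the portion mark

## Robot

A 6-joint arm with a two-finger parallel gripper is mounted at the origin on the work surface. World frame = base frame: x ahead of the robot, y to its left, z up, the work surface at z = 0. Lengths are in m, angles in rad, forces in N, time in s.
With the tool pointing down it reaches from about 0.35 to 0.975 m from the base axis. Payload 17.4 kg.
Tool frame: the origin (TCP) lies on the mounting face of the last link; the fingertips stand 173 mm ahead of it and the grasp point (between the pads) lies 155 mm ahead of it (grip_point_offset is the distance from the TCP to the grasp point, in m); z points along the fingers, y is the direction in which the jaws open and shut (so a half turn about z gives the same grasp; the last joint's range is limited). The gripper opens to 85 mm and grips with 20 to 120 N. Pads are 22 mm wide; open, the fingers measure 114 mm over their backs; the gripper's body (76 mm by 85 mm) begins 54 mm behind the grasp point. The pads swing forward as they close: fully open they stand 13 mm farther back than shut.
Start: joints at [-1.275, 0.116, 1.442, -0, 1.584, -0.038], TCP at [0.221, -0.638, 0.405] pointing down, gripper open.
Joint ranges: [-2.83, 2.83], [-0.83, 2.19], [0.07, 2.5], [-1.14, 4.28], [0.01, 3], [-2.97, 2.97]. Speed limits (rad/s): [1.89, 1.89, 2.22, 3.14, 3.14, 3.14].

## Interface

Orientations are given as a unit quaternion [x, y, z, w].
In Python, from station import state, camera, job_done, grip_point_offset gives the robot as it stands.
- The arm moves only by the tool drive_tool, never from a script. Its argument "increments" is a list of rows, each a list of 7 numbers: the shift along the tool's x, y, z in mm, then the turn, a rotation vector about the tool's x, y, z in degrees, then the finger opening in mm, from 0 to 85.4. In form: [[tx, ty, tz, wx, wy, wz, claw], ...]. A call has exactly 8 rows; each row is the pose to reach, as a shift and turn from the pose commanded when the call began, along the tool's axes at that moment; what a row does not reach only later rows make up. A row lasts 1/10 s, in which the tool goes at most 50 mm and 8.59 degrees, less where a joint would pass 70% of its speed; a pose out of reach is approached as far as the arm can. A call with a gripper value outside its range is refused whole. The fingers move at their own pace and stop on an object; "squeeze" is the grip in N (left out, the last holds). Time passes only in rows, so rows that repeat a pose let the fingers close, or fill a call up. It gives the time, the measured TCP pose, the force and the opening at its end, in the units of the state.
- state(): the state, without advancing time (a new reading comes with each control period).
- camera(name): name is "scene" or "top" or "wrist"; returns a dict with "frame" (384x512x3 uint8, red, green, blue), "fx", "fy", "cx", "cy" (pixels), "R" (3x3) and "t" (3): a world point X has camera coordinates R X + t. Camera axes: x right, y down, z forward; pixel columns grow to the right and rows downward; lengths in m; the calibration is good to about 2 mm. A picture is of the moment at which its call begins. There is no depth.
- job_done(): hands the job in, once; it reports no verdict.
The state is a dict: "time_s": time; "q": joint angles; "qvel": joint speeds; "effort": joint torques, N m; "position": TCP position; "ee_rot": TCP orientation; "wrist_force": force on the tool from outside, world axes, zero at the start; "ft_torque": the same for the moment, N m; "finger_gap": finger opening in m.
Only numpy, scipy, OpenCV 4.12 (cv2) and the standard library are available. Lean on these libraries where they do the work, as an engineer would, in place of code of your own. Each camera call takes 0.05 s, during which the arm holds its last target.

## Task

Get the cake cutter ready for the next slice: lay the long wooden guide bar across its two raised saddles, seated flat in both, centred, and let go of it. Then pull the spring-loaded end stop out by its upright grip, towards the robot, until its pointer lines up with the marker clip, and keep holding it there: finish while still holding, because it springs back if released. Leave the short bar, the carton and the jar where they are.

Things in the scene. Friction and masses are not known exactly. Their poses are not given: they have to be found in the camera images.
- guide_bar_center (a point): Centre of the long wooden guide bar: a plain brown bar 260 long x 26 wide x 32 mm high, about 0.15 kg, loose, lying flat on the counter to the robot's left. Site x runs along its length, z up. Its two ends are alike.
- short_bar_center (a point): Centre of a similar but shorter wooden bar, 140 x 26 x 32 mm, too short to span the saddles; not used, leave alone. Lies beside the long bar, in either order.
- saddle_mid (a point): Midway between the two aluminium saddles of the cake cutter (fixed, place and yaw vary), level with their floors, 80 mm above the counter. Site y runs from saddle to saddle, x points away from the robot (opposite to the pull), z up. Seated, the bar's centre is 16 mm above this point and its length lies along y. Under it the stop's plate reaches 69 mm above the counter.
- saddle_left (a point): Centre of the left saddle's flat floor, 105 mm along +y of saddle_mid (the right one is 105 mm along -y), same axes. A saddle is 16 mm wide along y; its floor is 32 mm across along x, between outward-leaning cheeks 17 mm high, about 45 mm apart at their tops.
- cake_top (a point): Centre of the top of the sponge cake (150 x 180 mm, top about 73 mm above the counter) that stands fixed on the far end of the cutter's wooden board (420 x 250 x 24 mm), beyond the saddles. Not handled.
- stop_grip (a point): Upright dark wooden grip on the end stop, 22 mm (along the pull) x 34 mm (across) and standing 36 to 96 mm above the counter; the point is on its axis, 78 mm above the counter. Axes as saddle_mid. With the stop home it is 110 mm from the saddles' line on the robot's side. It can be gripped from above either way; nearby the tracks are 40 mm above the counter.
- pointer_tip (a point): Tip of the end stop's pointer, a thin steel finger 4 mm wide sticking out sideways (along +y) from the slide, 44 mm above the counter; it moves with the stop. Axes as saddle_mid.
- mark (a point): Inner tip of the fin (4 mm wide) on the fixed steel marker clip standing on the board beside the track, 44 mm above the counter, 4 mm beyond the pointer tip in y. Axes as saddle_mid. The mark is reached when pointer tip and fin tip stand end to end: pointer_tip and mark at the same x in these axes.
- stop (a joint): How far the end stop is pulled out, in m: 0 home (as it starts), 0.12 at the end of its travel, straight along -x of saddle_mid, level. The clip lies 0.05 to 0.09 m out. A spring pulls it home with about 6 N at 0, growing 0.6 N per cm.
- carton_mid (a point): Centre of a closed cardboard cake carton 150 x 130 mm, 113 mm high with its handle tab, to the right of the cutter; leave alone.
- jar_mid (a point): Middle of an amber glass jar, 68 mm across, 90 mm high, farther off to the left; leave alone.

How it is judged:
On the way, in this order (a step that is already met when the one before it is completed fails the run):
1. the long bar lies seated in both saddles, let go (x of guide_bar_center in the frame of saddle_mid between -0.008 and 0.008 m and y of guide_bar_center in the frame of saddle_mid between -0.016 and 0.016 m and z of guide_bar_center in the frame of saddle_mid between 0.011 and 0.02 m and angle between the x axis of guide_bar_center and the y axis of saddle_mid, either way round below 0.08 rad and angle between guide_bar_center's own z axis and vertical below 0.1 rad and contact force between each of the fingers, the arm and guide_bar below 0.2 N and linear speed of guide_bar below 0.02 m/s), for 0.2 s.
2. the end stop is held with its pointer at the mark (x of pointer_tip in the frame of mark between -0.005 and 0.005 m and contact force between the fingers and stop above 3 N), for 0.3 s.
At the end, for the whole second after the job is handed in: The fingers hold the end stop (contact over 3 N), at rest, with its pointer within 5 mm of the mark along the pull; the long bar lies untouched and still in both saddles, level, within 8 mm of their line, within 16 mm of centred end to end and within 0.08 rad of their direction (all of step 1 and all of step 2 and velocity of joint stop between -0.01 and 0.01 m/s and contact force between guide_bar and stop below 0.2 N); the arm keeps its last pose, push and grip.
It fails at once if the short bar is moved more than 30 mm (distance of short_bar_center from where it was at the start of the episode above 0.03 m).
It fails at once if the carton is moved more than 30 mm (distance of carton_mid from where it was at the start of the episode above 0.03 m).
It fails at once if the jar is moved more than 30 mm (distance of jar_mid from where it was at the start of the episode above 0.03 m).
It also fails if it takes over 58 s, if anything falls off the work surface, if the arm or the gripper's body presses on something with over 40 N, if the wrist force passes 120 N, or if a joint passes its speed limit or range.

## Working session

There is one attempt and no reset: what is moved stays moved. The work goes in short steps, Python scripts to look and compute and a tool call to move; the robot and the scene stay as the last step left them, time stands still between calls to the robot, and variables do not carry over. Pictures are saved under pics/ and viewed, and the job is handed in when it is done.

Besides the shell and the picture viewer there is one more tool, called after "Emit:" as a command line: name --pt "numbers of a row" for each row, then --argument value for the rest. drive_tool: Moves the arm, as the interface text tells. Its arguments: {"type":"object","properties":{"increments":{"type":"array"},"squeeze":{"type":"number"}},"required":["increments"]}

```bash
ls; mkdir -p pics
python3 - <<'E'
from station import state,camera,grip_point_offset
import cv2
print(state(), grip_point_offset)
for n in ["scene","top","wrist"]:
    c=camera(n); cv2.imwrite(f"pics/{n}0.png",c["frame"][:,:,::-1]); print(n,c["fx"],c["fy"],c["cx"],c["cy"],c["R"],c["t"])
E
```

```text
pics
{'time_s': 0.0, 'q': array([-1.27481223e+00,  1.16524540e-01,  1.44228599e+00,  2.62957022e-05,
        1.58401404e+00, -3.78410119e-02]), 'qvel': array([ 1.25277582e-03,  5.39072838e-05, -2.74932849e-05, -1.02857244e-03,
        2.10790717e-04,  1.09263291e-03]), 'effort': array([ 2.36959306e-03, -7.31982565e+01, -6.32489204e+01,  2.08004707e-05,
        6.39591686e-03, -1.03728473e-04]), 'position': array([ 0.22114273, -0.63776253,  0.40392318]), 'ee_rot': array([ 9.86102195e-01,  1.66138742e-01, -6.62447216e-05, -6.12527162e-04]), 'wrist_force': array([-0.02537028,  0.21149401,  0.09606729]), 'ft_torque': array([ 0.07016975,  0.01842337, -0.02114632]), 'finger_gap': 0.08541572592110763} 0.1547
scene 443.0921986877883 443.0921986877883 252.3760797960993 186.03717538758704 [[-0.48798888  0.87284458  0.00303312]
 [ 0.67503449  0.37959588 -0.63264161]
 [-0.55334916 -0.3066746  -0.77443876]] [ 0.37456383 -0.34662529  1.94704727]
top 403.3765237717303 403.3765237717303 261.2554425890845 189.74302212282092 [[-0.01665233 -0.99977907  0.01282635]
 [-0.98064244  0.01382782 -0.19531819]
 [ 0.19509768 -0.01583056 -0.98065605]] [-0.0795316   0.62148679  1.07095774]
wrist 329.5264518696165 329.5264518696165 256.174704019108 188.01372491603865 [[ 0.32755385 -0.94483198 -0.00100124]
 [-0.9013627  -0.31280132  0.29950062]
 [-0.28329095 -0.0972001  -0.95409558]] [-0.67459609 -0.03845822  0.37969363]
```

View pics/scene0.png

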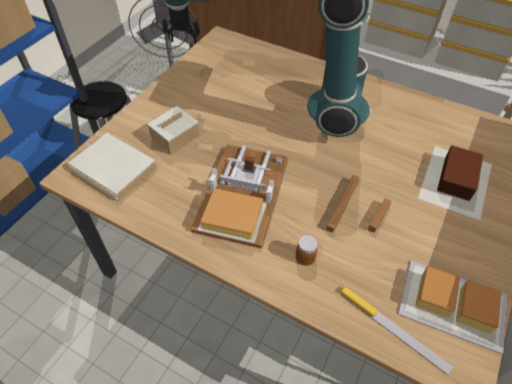

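View pics/top0.png

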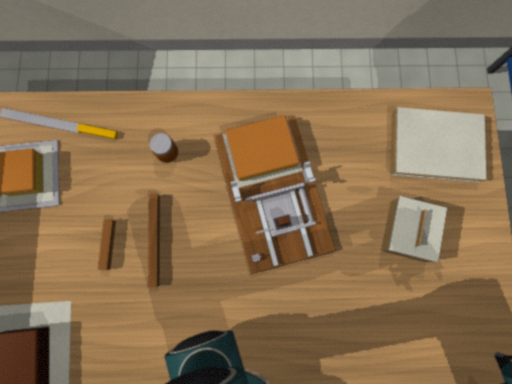

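View pics/wrist0.png

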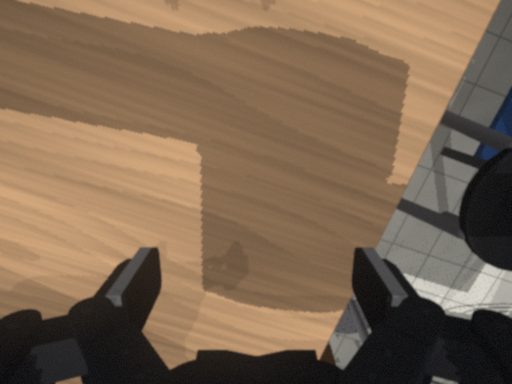

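The top view shows the long bar at about (153,240), the short bar at (107,244), and the cutter with its saddles at about (236,187) and (308,172). The grip is at about (283,221) and the clip at about (256,258). I'll enlarge it next.

Run:
```python
import cv2
a=cv2.imread("pics/top0.png"); cv2.imwrite("pics/topz.png",cv2.resize(a[150:280,210:345],None,fx=4.4,fy=4.4,interpolation=cv2.INTER_CUBIC))
a=cv2.imread("pics/scene0.png"); cv2.imwrite("pics/scz.png",cv2.resize(a[140:245,190:300],None,fx=5.5,fy=5.5,interpolation=cv2.INTER_CUBIC))
```

```text
(no output)
```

View pics/topz.png

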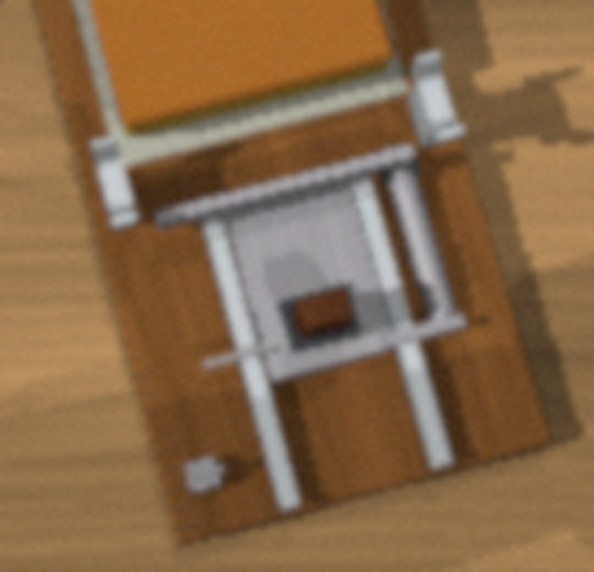

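View pics/scz.png

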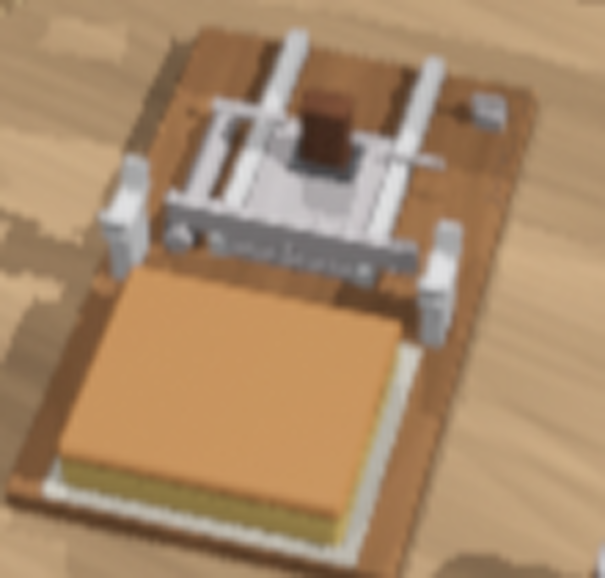

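```bash
cat > h.py <<'E'
import numpy as np, cv2
from station import state,camera,grip_point_offset
from scipy.spatial.transform import Rotation as Rn
def ray(c,px,z):
    d=c["R"].T@np.array([(px[0]-c["cx"])/c["fx"],(px[1]-c["cy"])/c["fy"],1.]); o=-c["R"].T@c["t"]
    return o+d*(z-o[2])/d[2]
def proj(c,X):
    p=c["R"]@np.asarray(X)+c["t"]; return np.array([c["fx"]*p[0]/p[2]+c["cx"],c["fy"]*p[1]/p[2]+c["cy"]])
def masks(c,lo,hi):
    h=cv2.cvtColor(c["frame"],cv2.COLOR_RGB2HSV); return cv2.inRange(h,lo,hi)
E
python3 - <<'E'
from h import *
c=camera("top")
z=lambda p:(210+p[0]/4.4-.5,150+p[1]/4.4-.5)
L=ray(c,z((116,181)),.092);R=ray(c,z((440,95)),.092)
print("saddles",L,R,np.linalg.norm(L-R)); y=(L-R)/np.linalg.norm(L-R); print("yaw y",np.degrees(np.arctan2(-y[0],y[1])))
G=ray(c,z((326,310)),.096); print("grip",G, "pred",(L+R)/2+0.11*np.array([-y[1],y[0],0]))
print("ptr",ray(c,z((206,363)),.044),"clip",ray(c,z((222,475)),.044))
print("jar",ray(c,(162,140),.09))
h=cv2.cvtColor(c["frame"],cv2.COLOR_RGB2HSV)
for p in [(240,153),(245,106),(240,130)]: print(p,h[p])
m=cv2.inRange(h,(3,110,40),(13,255,150))
m[:, 200:]=0
cs,_=cv2.findContours(m,cv2.RETR_EXTERNAL,cv2.CHAIN_APPROX_NONE)
for k in cs:
    if cv2.contourArea(k)>150:
        (u,v),wh,a=cv2.minAreaRect(k); print((u,v),wh,a)
        b=cv2.boxPoints(((u,v),wh,a)); P=np.array([ray(c,q,.032) for q in b]); print(P[:,:2].round(4), P.mean(0))
E
```

```text
saddles [ 0.6126734  -0.01927919  0.092     ] [ 0.66481704 -0.22270401  0.092     ] 0.21000146475257184
yaw y 14.377016131934253
grip [ 0.52988223 -0.14709716  0.096     ] pred [ 0.53219011 -0.14830474  0.092     ]
ptr [ 0.50353801 -0.07357168  0.044     ] clip [ 0.43319974 -0.08260779  0.044     ]
jar [0.76031717 0.18658031 0.09      ]
(240, 153) [ 14 164 106]
(245, 106) [ 14 171 127]
(240, 130) [ 17 128 160]
(18.0, 356.0) (54.0, 36.0) 90.0
[[0.2559 0.6161]
 [0.2542 0.5204]
 [0.1192 0.508 ]
 [0.1211 0.6014]] [0.18760832 0.56148055 0.032     ]
```

Run:
```python
from h import *
c=camera("top")
h=cv2.cvtColor(c["frame"],cv2.COLOR_RGB2HSV)
s=h[180:300,85:180]
m=cv2.inRange(h,(8,145,50),(16,255,140)); m[:, 200:]=0;m[:,:85]=0;m[:180]=0;m[300:]=0
cs,_=cv2.findContours(m,cv2.RETR_EXTERNAL,cv2.CHAIN_APPROX_NONE)
for k in cs:
    if cv2.contourArea(k)>80:
        (u,v),wh,a=cv2.minAreaRect(k); print((u,v),wh,a)
        b=cv2.boxPoints(((u,v),wh,a)); P=np.array([ray(c,q,.032) for q in b]); print(P[:,:2].round(4), P.mean(0))
a=c["frame"][180:300,80:185,::-1]; cv2.imwrite("pics/barz.png",cv2.resize(a,None,fx=5,fy=5,interpolation=cv2.INTER_CUBIC))
```

```text
(106.60639190673828, 244.27005004882812) (12.563833236694336, 50.738555908203125) 7.305759906768799
[[0.4104 0.3673]
 [0.55   0.3578]
 [0.5449 0.3225]
 [0.4055 0.3328]] [0.4777236  0.34509139 0.032     ]
(153.66627502441406, 240.02159118652344) (11.923881530761719, 92.15088653564453) 1.0609116554260254
[[0.3614 0.2287]
 [0.6187 0.2338]
 [0.6176 0.1997]
 [0.3603 0.1961]] [0.48948398 0.21456251 0.032     ]
```

View pics/barz.png

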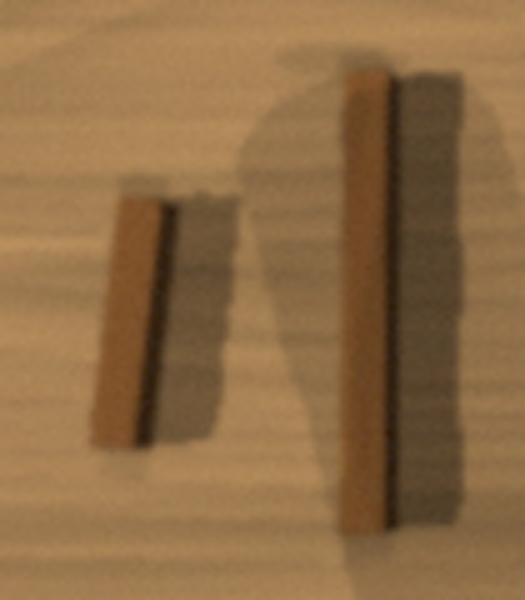

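```bash
cat >> h.py <<'E'
def toolR(yaw):  # tool down, tool x at yaw(deg)
    a=np.radians(yaw); x=np.array([np.cos(a),np.sin(a),0]); z=np.array([0,0,-1.]); return np.stack([x,np.cross(z,x),z],1)
def plan(gp,yaw):
    s=state(); R0=Rn.from_quat(s["ee_rot"]).as_matrix(); p=s["position"]
    R1=toolR(yaw); tcp=np.array(gp)-R1[:,2]*grip_point_offset
    d=R0.T@(tcp-p)*1000; w=Rn.from_matrix(R0.T@R1).as_rotvec(degrees=True)
    print("t",s["time_s"],"tcp",p.round(4),"yaw",np.degrees(np.arctan2(R0[1,0],R0[0,0])).round(2),"gap",s["finger_gap"],"F",s["wrist_force"].round(1)); print("shift mm",d.round(1),"turn",w.round(2))
E
python3 - <<'E'
from h import *
c=camera("wrist"); s=state(); R0=Rn.from_quat(s["ee_rot"]).as_matrix()
print("cam in tool",R0.T@(-c["R"].T@c["t"]-s["position"]), "axis",R0.T@c["R"][2])
c=camera("top"); z=lambda p:(80+p[0]/5-.5,180+p[1]/5-.5)
print(ray(c,z((367.5,70)),.032),ray(c,z((363,532)),.032))
plan([0.64-0.05,-0.05,0.26],19)
plan([0.49,0.217,0.20],0.5)
E
```

```text
cam in tool [7.69846026e-02 3.87972431e-08 3.10549675e-02] axis [-2.99564786e-01 -1.37393267e-04  9.54075951e-01]
[0.61951066 0.22110351 0.032     ] [0.36138403 0.21438295 0.032     ]
t 0.35 tcp [ 0.2211 -0.6378  0.4045] yaw 19.12 gap 0.08527816654686483 F [0.2 0.2 0.7]
shift mm [ 541.  -434.5  -10. ] turn [-0.02 -0.    0.12]
t 0.35 tcp [ 0.2211 -0.6378  0.4045] yaw 19.12 gap 0.08527816654686483 F [0.2 0.2 0.7]
shift mm [ 534.  -719.5   50.1] turn [-0.02  0.   18.62]
```

Run:
```python
from h import *
plan([0.53,-0.14,0.295],14.4)
```

```text
t 0.35 tcp [ 0.2211 -0.6378  0.4045] yaw 19.12 gap 0.08527816654686483 F [0.2 0.2 0.7]
shift mm [ 454.9 -369.1  -45. ] turn [-0.02 -0.    4.72]
```

Emit:
drive_tool --pt "35 -28 -5 0 0 1 85" --pt "70 -57 -10 0 0 2 85" --pt "110 -89 -15 0 0 3 85" --pt "148 -120 -20 0 0 4 85" --pt "186 -151 -25 0 0 4.7 85" --pt "224 -182 -30 0 0 4.7 85" --pt "262 -213 -35 0 0 4.7 85" --pt "300 -243 -40 0 0 4.7 85"

```text
time_s: 1.15
position: [0.4254, -0.3079, 0.4452]
ee_rot: [0.992, 0.125, 0.0, 0.0]
wrist_force: [0.0, 0.0, -0.3]
finger_gap: 0.0849
```

Run:
```python
from h import *
plan([0.53,-0.14,0.295],14.4)
```

```text
t 1.15 tcp [ 0.4254 -0.3079  0.4452] yaw 14.42 gap 0.08492106675639462 F [ 0.   0.  -0.3]
shift mm [ 143.1 -136.6   -4.5] turn [ 0.03 -0.02  0.02]
```

Emit:
drive_tool --pt "32 -31 0 0 0 0 85" --pt "65 -62 -1 0 0 0 85" --pt "98 -93 -2 0 0 0 85" --pt "122 -117 -4 0 0 0 85" --pt "138 -132 -4 0 0 0 85" --pt "143 -137 -4 0 0 0 85" --pt "143 -137 -4 0 0 0 85" --pt "143 -137 -4 0 0 0 85"

```text
time_s: 1.95
position: [0.529, -0.1422, 0.4487]
ee_rot: [0.992, 0.125, -0.0, 0.0]
wrist_force: [0.5, -0.5, 1.2]
finger_gap: 0.0851
```

Run:
```python
from h import *
plan([0.53,-0.14,0.295],14.4)
c=camera("wrist"); np.save("w1.npy",c,allow_pickle=True)
cv2.imwrite("pics/w1.png",cv2.resize(c["frame"][:,:,::-1],None,fx=1.5,fy=1.5,interpolation=cv2.INTER_CUBIC))
```

```text
t 1.95 tcp [ 0.529  -0.1422  0.4487] yaw 14.4 gap 0.08508133563001226 F [ 0.5 -0.5  1.2]
shift mm [ 1.5 -1.9 -1. ] turn [0.01 0.01 0.  ]
```

View pics/w1.png

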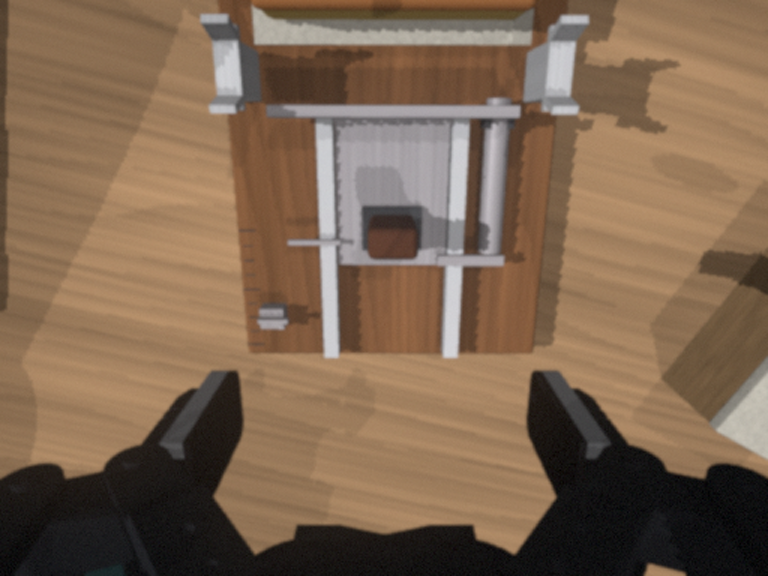

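The wrist view shows the whole cutter square to the image, so the yaw of 14.4° looks right. In 1.5x pixels the saddles are at about (228,65) and (555,65), the pointer tip at (289,243) and the clip fin at about (285,311).

Run:
```python
from h import *
a=cv2.imread("pics/w1.png"); 
c=np.load("w1.npy",allow_pickle=True).item()["frame"][:,:,::-1]
f=lambda u0,u1,v0,v1,s:cv2.resize(c[v0:v1,u0:u1],None,fx=s,fy=s,interpolation=cv2.INTER_CUBIC)
A=f(128,178,5,80,8);B=f(345,395,5,80,8)
cv2.imwrite("pics/sad.png",np.hstack([A,B[:, :390]]))
cv2.imwrite("pics/clip.png",f(160,250,145,225,8))
```

```text
(no output)
```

View pics/sad.png

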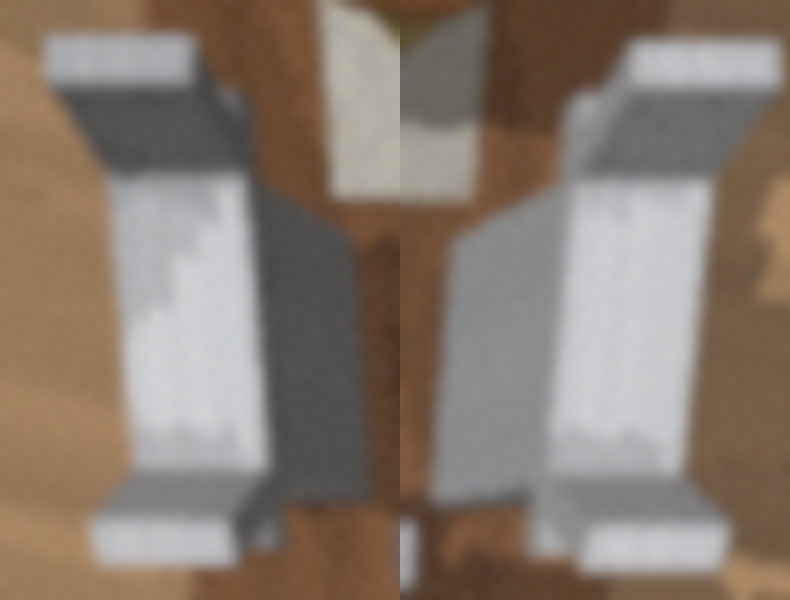

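View pics/clip.png

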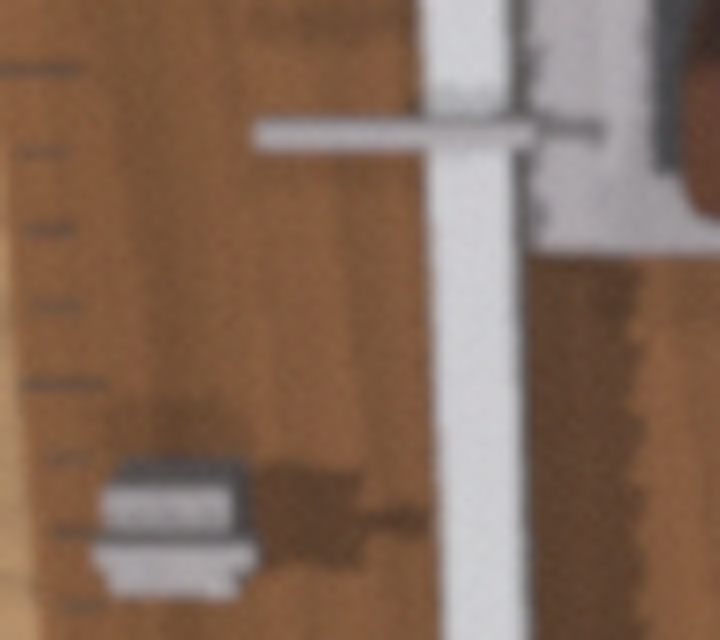

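```bash
cat > cal.py <<'E'
from h import *
c=np.load("w1.npy",allow_pickle=True).item()
S=lambda u0,v0,p:(u0+p[0]/8-.5+.06,v0+p[1]/8-.5+.06)
L=np.mean([ray(c,S(128,5,p),.08) for p in [(110,178),(250,178),(272,470),(135,470)]],0)
R=np.mean([ray(c,S(345,5,p),.08) for p in [(172,178),(312,178),(285,470),(150,470)]],0)
y=(L-R)/np.linalg.norm(L-R); x=np.array([y[1],-y[0],0]); M=(L+R)/2
def loc(P): d=P-M; return np.array([d@x,d@y,d[2]])*1000
if __name__=="__main__":
    print(L,R,np.linalg.norm(L-R),"M",M,"yaw x",np.degrees(np.arctan2(x[1],x[0])))
    for n,p in dict(ptr=(253,136),f1=(258,555),f1l=(93,555),f2=(240,585),fc=(243,572),blk=(235,508),blkl=(103,508)).items(): print(n,[loc(ray(c,S(160,145,p),h)).round(1) for h in(.044,.036,.05)])
    print("grip top",loc(ray(c,((393+.5)/1.5-.5,(240)/1.5-.5),.096)))
E
python3 cal.py
```

```text
[ 0.6131696  -0.01848929  0.08      ] [ 0.66531175 -0.22155572  0.08      ] 0.20965394637669252 M [ 0.63924067 -0.1200225   0.08      ] yaw x 14.400939654164224
ptr [array([-120.6,   81.2,  -36. ]), array([-122.4,   82.9,  -44. ]), array([-119.2,   80. ,  -30. ])]
f1 [array([-185.8,   84.3,  -36. ]), array([-189.1,   86. ,  -44. ]), array([-183.4,   83.1,  -30. ])]
f1l [array([-185.8,  109.5,  -36. ]), array([-189.1,  111.7,  -44. ]), array([-183.4,  107.8,  -30. ])]
f2 [array([-190.8,   87.4,  -36. ]), array([-194.1,   89.1,  -44. ]), array([-188.3,   86.1,  -30. ])]
fc [array([-188.6,   86.8,  -36. ]), array([-191.9,   88.5,  -44. ]), array([-186.2,   85.5,  -30. ])]
blk [array([-178.2,   87.4,  -36. ]), array([-181.2,   89.1,  -44. ]), array([-175.9,   86.1,  -30. ])]
blkl [array([-178.2,  107.4,  -36. ]), array([-181.2,  109.5,  -44. ]), array([-175.9,  105.7,  -30. ])]
grip top [-106.61702394    0.26844821   16.        ]
```

Run:
```python
from h import *
plan([0.4904,0.2177,0.2],1.5)
```

```text
t 2.0 tcp [ 0.5289 -0.1424  0.4487] yaw 14.37 gap 0.08516227061542041 F [-0.7 -0.3 -0.3]
shift mm [  52.1 -358.4   93.9] turn [1.000e-02 1.000e-02 1.287e+01]
```

Emit:
drive_tool --pt "6 -45 5 0 0 2 85" --pt "13 -92 10 0 0 4 85" --pt "20 -139 20 0 0 6 85" --pt "27 -186 35 0 0 8 85" --pt "34 -233 50 0 0 10 85" --pt "41 -280 68 0 0 12 85" --pt "47 -325 83 0 0 12.9 85" --pt "52 -358 94 0 0 12.9 85"

```text
time_s: 2.8
position: [0.4899, 0.2194, 0.3538]
ee_rot: [1.0, 0.013, -0.0, 0.0]
wrist_force: [0.2, -0.1, -0.0]
finger_gap: 0.0849
```

Run:
```python
from h import *
plan([0.4904,0.2177,0.1],1.5)
c=camera("wrist"); np.save("w2.npy",c,allow_pickle=True)
cv2.imwrite("pics/w2.png",cv2.resize(c["frame"][:,:,::-1],None,fx=1.5,fy=1.5,interpolation=cv2.INTER_CUBIC))
```

```text
t 2.8 tcp [0.4899 0.2194 0.3538] yaw 1.47 gap 0.08487329675295793 F [ 0.2 -0.1 -0. ]
shift mm [ 0.5  1.7 99.1] turn [ 0.    0.02 -0.03]
```

View pics/w2.png

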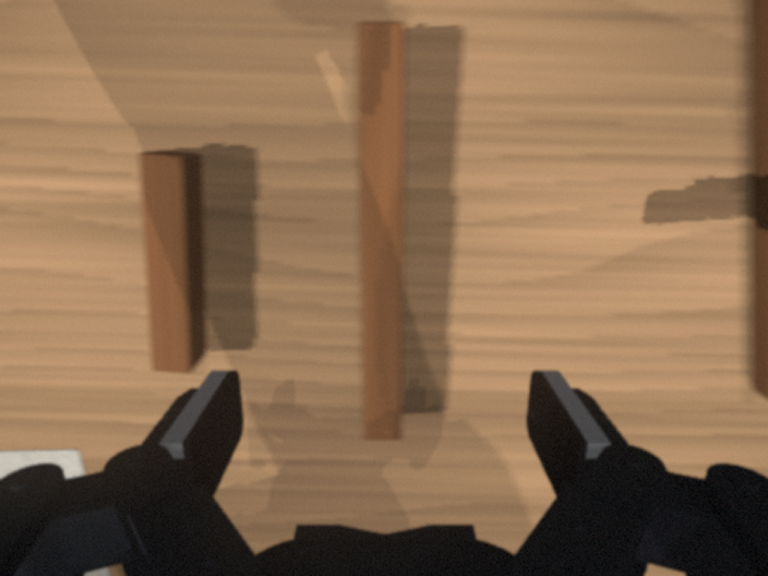

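The long bar runs from (381,22) to (383,439) in 1.5x pixels, and the short bar is well clear on the left.

Run:
```python
from h import *
c=np.load("w2.npy",allow_pickle=True).item()
Z=lambda p:((p[0]+.5)/1.5-.5,(p[1]+.5)/1.5-.5)
a=ray(c,Z((381,22)),.032);b=ray(c,Z((383.5,439)),.032);print(a,b,(a+b)/2,np.linalg.norm(a-b),np.degrees(np.arctan2(*(a-b)[1::-1])))
m=(a+b)/2
plan([m[0],m[1],0.025],1.5)
```

```text
[0.61969025 0.22471059 0.032     ] [0.36287856 0.2169624  0.032     ] [0.4912844  0.22083649 0.032     ] 0.256928549449624 1.7281309148304307
t 2.85 tcp [0.4895 0.2221 0.352 ] yaw 1.57 gap 0.08523266495344979 F [-1.6  2.5 -3. ]
shift mm [  2.2   1.4 172.3] turn [-0.04  0.14  0.07]
```

Emit:
drive_tool --pt "2 2 35 0 0 0 85" --pt "2 2 75 0 0 0 85" --pt "2 2 115 0 0 0 85" --pt "2 2 145 0 0 0 85" --pt "2 2 165 0 0 0 85" --pt "2 2 172 0 0 0 85" --pt "2 2 172 0 0 0 85" --pt "2 2 172 0 0 0 85" --squeeze 40

```text
time_s: 3.65
position: [0.4931, 0.2159, 0.184]
ee_rot: [1.0, 0.013, 0.001, -0.0]
wrist_force: [-0.4, 0.4, 0.2]
finger_gap: 0.0849
```

Emit:
drive_tool --pt "0 0 0 0 0 0 50" --pt "0 0 0 0 0 0 30" --pt "0 0 0 0 0 0 20" --pt "0 0 0 0 0 0 20" --pt "0 0 0 0 0 0 20" --pt "0 0 0 0 0 0 20" --pt "0 0 0 0 0 0 20" --pt "0 0 0 0 0 0 20" --squeeze 40

```text
time_s: 4.45
position: [0.4927, 0.2163, 0.1832]
ee_rot: [1.0, 0.013, 0.0, -0.0]
wrist_force: [-0.8, 1.1, 6.5]
finger_gap: 0.0251
```

Run:
```python
from h import *
plan([0.491,0.2195,0.025],1.6)
```

```text
t 4.45 tcp [0.4927 0.2163 0.1832] yaw 1.53 gap 0.025120822234249208 F [-0.8  1.1  6.5]
shift mm [-1.6 -3.2  3.5] turn [-0.02 -0.04 -0.07]
```

Emit:
drive_tool --pt "0 0 -25 0 0 0 20" --pt "0 0 -60 0 0 0 20" --pt "0 0 -100 0 0 0 20" --pt "0 0 -140 0 0 0 20" --pt "0 0 -175 0 0 -6 20" --pt "0 15 -185 0 0 -14 20" --pt "0 35 -185 0 0 -22 20" --pt "0 55 -185 0 0 -30 20"

```text
time_s: 5.25
position: [0.4939, 0.1607, 0.3678]
ee_rot: [0.962, 0.275, 0.0, 0.0]
wrist_force: [0.7, 0.4, -1.4]
finger_gap: 0.025
```

Run:
```python
from h import *
from cal import M
print(M)
plan([0.639,-0.1203,0.2085],104.4)
```

```text
[ 0.63924067 -0.1200225   0.08      ]
t 5.25 tcp [0.4939 0.1607 0.3678] yaw 31.89 gap 0.02499539378028726 F [ 0.7  0.4 -1.4]
shift mm [-25.2 315.2   4.7] turn [ 1.000e-02 -0.000e+00 -7.251e+01]
```

Emit:
drive_tool --pt "-2 30 0 0 0 -8 20" --pt "-5 65 0 0 0 -16 20" --pt "-8 105 0 0 0 -24 20" --pt "-12 145 0 0 0 -32 20" --pt "-15 185 0 0 0 -40 20" --pt "-18 225 0 0 0 -48 20" --pt "-21 262 0 0 0 -56 20" --pt "-24 290 0 0 0 -63 20"

```text
time_s: 6.05
position: [0.6259, -0.1006, 0.367]
ee_rot: [0.677, 0.736, -0.0, -0.0]
wrist_force: [0.1, -1.4, -2.0]
finger_gap: 0.0252
```

Run:
```python
from h import *
plan([0.639,-0.1203,0.2085],104.4)
```

```text
t 6.05 tcp [ 0.6259 -0.1006  0.367 ] yaw 94.8 gap 0.025169032216294865 F [ 0.1 -1.4 -2. ]
shift mm [-20.7  11.5   3.8] turn [-0.05 -0.01 -9.6 ]
```

Emit:
drive_tool --pt "-5 3 0 0 0 -3 20" --pt "-12 8 2 0 0 -6 20" --pt "-20 11 4 0 0 -9.6 20" --pt "-20.7 11.5 4 0 0 -9.6 20" --pt "-20.7 11.5 4 0 0 -9.6 20" --pt "-20.7 11.5 4 0 0 -9.6 20" --pt "-20.7 11.5 4 0 0 -9.6 20" --pt "-20.7 11.5 4 0 0 -9.6 20"

```text
time_s: 6.85
position: [0.6382, -0.118, 0.3639]
ee_rot: [0.615, 0.789, 0.0, 0.0]
wrist_force: [-0.9, -0.6, -1.9]
finger_gap: 0.025
```

Run:
```python
from h import *
plan([0.639,-0.1203,0.2085],104.4)
for n in ["wrist","top"]:
    c=camera(n); np.save("p_%s.npy"%n,c,allow_pickle=True)
    f=c["frame"][:,:,::-1]
    if n=="top": f=f[120:290,190:370]; s=3.4
    else: s=1.5
    cv2.imwrite("pics/p_%s.png"%n,cv2.resize(f,None,fx=s,fy=s,interpolation=cv2.INTER_CUBIC))
```

```text
t 6.85 tcp [ 0.6382 -0.118   0.3639] yaw 104.11 gap 0.025014229248024416 F [-0.9 -0.6 -1.9]
shift mm [-2.4  0.2  0.7] turn [ 0.01  0.   -0.29]
```

View pics/p_wrist.png

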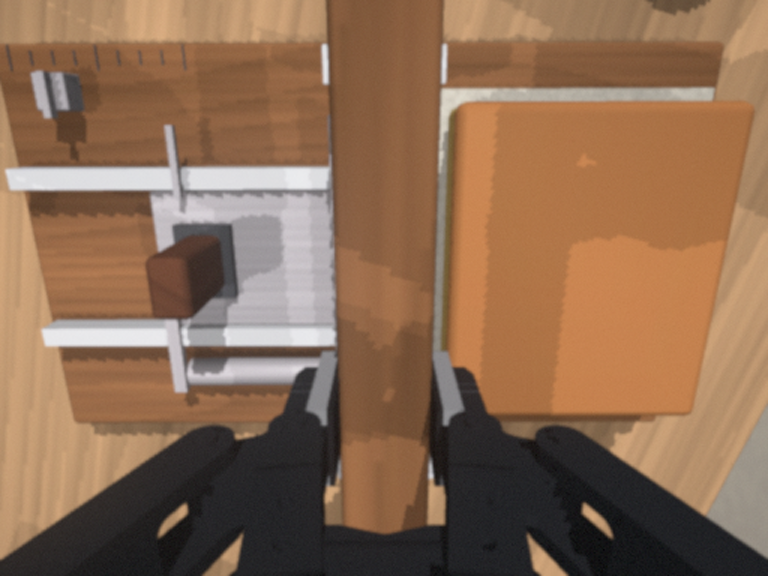

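View pics/p_top.png

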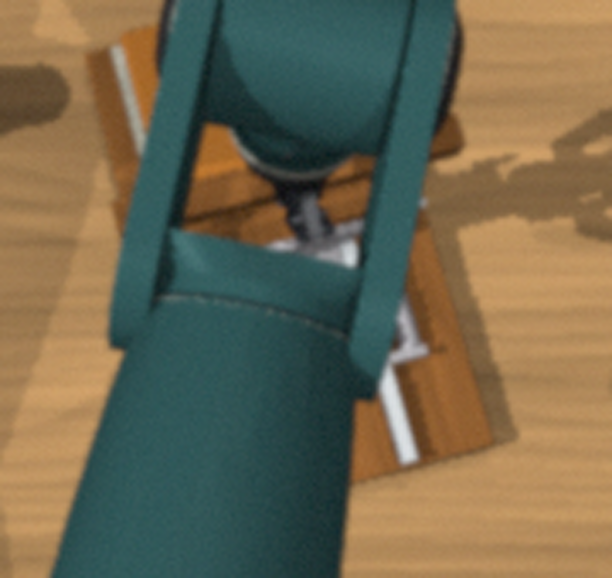

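Emit:
drive_tool --pt "-1 0 15 0 0 -0.3 20" --pt "-2 0 35 0 0 -0.3 20" --pt "-2 0 58 0 0 -0.3 20" --pt "-2 0 76 0 0 -0.3 20" --pt "-2 0 86 0 0 -0.3 20" --pt "-2 0 92 0 0 -0.3 20" --pt "-2 0 92 0 0 -0.3 20" --pt "-2 0 92 0 0 -0.3 20"

```text
time_s: 7.75
position: [0.639, -0.1203, 0.2725]
ee_rot: [0.613, 0.79, 0.0, 0.0]
wrist_force: [0.9, -0.1, -1.5]
finger_gap: 0.0255
```

Run:
```python
from h import *
plan([0.639,-0.1203,0.1085],104.4)
for n in ["wrist","scene"]:
    c=camera(n); np.save("q_%s.npy"%n,c,allow_pickle=True)
    f=c["frame"][:,:,::-1]
    if n=="scene": f=f[120:250,180:310]; s=4.5
    else: s=1.5
    cv2.imwrite("pics/q_%s.png"%n,cv2.resize(f,None,fx=s,fy=s,interpolation=cv2.INTER_CUBIC))
```

```text
t 7.75 tcp [ 0.639  -0.1203  0.2725] yaw 104.43 gap 0.025515683299778217 F [ 0.9 -0.1 -1.5]
shift mm [-0.   0.   9.3] turn [0.05 0.03 0.03]
```

View pics/q_wrist.png

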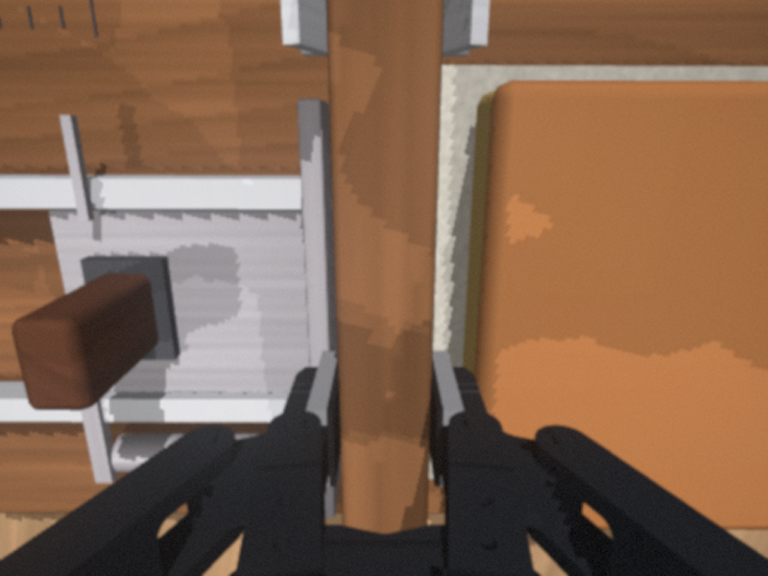

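View pics/q_scene.png

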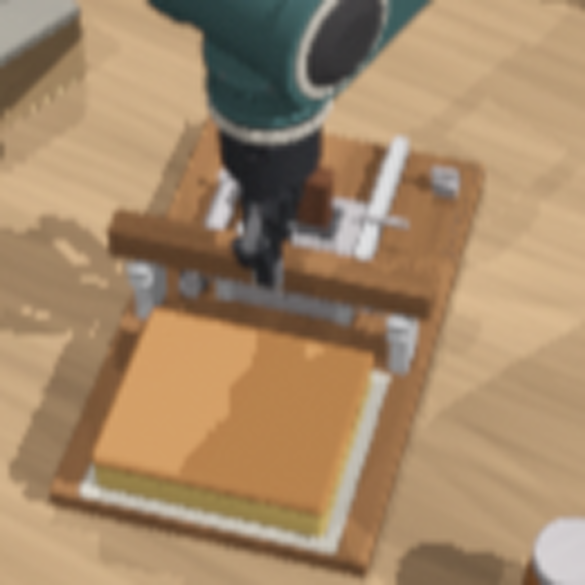

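The wrist view shows the bar centred between the far saddle's cheeks, at (283-327) and (443-489) in 1.5x pixels. The scene view shows it level over both saddles. I'll lower the last few millimetres.

Emit:
drive_tool --pt "0 0 3 0 0 0 20" --pt "0 0 5 0 0 0 20" --pt "0 0 7 0 0 0 20" --pt "0 0 8 0 0 0 20" --pt "0 0 9 0 0 0 20" --pt "0 0 9.5 0 0 0 20" --pt "0 0 9.5 0 0 0 20" --pt "0 0 9.5 0 0 0 20"

```text
time_s: 8.65
position: [0.6387, -0.1202, 0.2632]
ee_rot: [0.613, 0.79, 0.0, 0.0]
wrist_force: [-5.6, 1.6, 6.9]
finger_gap: 0.025
```

Emit:
drive_tool --pt "0 0 0 0 0 0 28" --pt "0 0 0 0 0 0 34" --pt "0 0 0 0 0 0 45" --pt "0 0 0 0 0 0 55" --pt "0 0 0 0 0 0 60" --pt "0 0 0 0 0 0 60" --pt "0 0 -10 0 0 0 60" --pt "0 0 -25 0 0 0 60"

```text
time_s: 9.45
position: [0.6387, -0.1202, 0.2875]
ee_rot: [0.613, 0.79, -0.0, -0.001]
wrist_force: [0.1, 0.4, 0.2]
finger_gap: 0.06
```

Emit:
drive_tool --pt "0 0 -30 0 0 0 60" --pt "0 0 -70 0 0 0 60" --pt "0 0 -90 0 0 0 60" --pt "0 0 -90 0 0 0 60" --pt "0 0 -90 0 0 0 60" --pt "0 0 -90 0 0 0 60" --pt "0 0 -90 0 0 0 60" --pt "0 0 -90 0 0 0 60"

```text
time_s: 10.25
position: [0.6388, -0.1203, 0.3764]
ee_rot: [0.613, 0.79, -0.0, -0.001]
wrist_force: [-0.3, -0.3, -0.3]
finger_gap: 0.06
```

Run:
```python
from h import *
from cal import M,x,y
M=np.array([.639,-.1203,0])
G=M-0.110*x
plan([G[0],G[1],0.19],104.4)
for n in ["wrist","scene"]:
    c=camera(n); np.save("r_%s.npy"%n,c,allow_pickle=True)
    f=c["frame"][:,:,::-1]
    if n=="scene": f=f[120:250,180:310]; s=4.5
    else: s=1.5
    cv2.imwrite("pics/r_%s.png"%n,cv2.resize(f,None,fx=s,fy=s,interpolation=cv2.INTER_CUBIC))
```

```text
t 10.25 tcp [ 0.6388 -0.1203  0.3764] yaw 104.42 gap 0.05995249209266199 F [-0.3 -0.3 -0.3]
shift mm [-1.000e-01 -1.098e+02  3.190e+01] turn [-0.06 -0.03  0.02]
```

View pics/r_wrist.png

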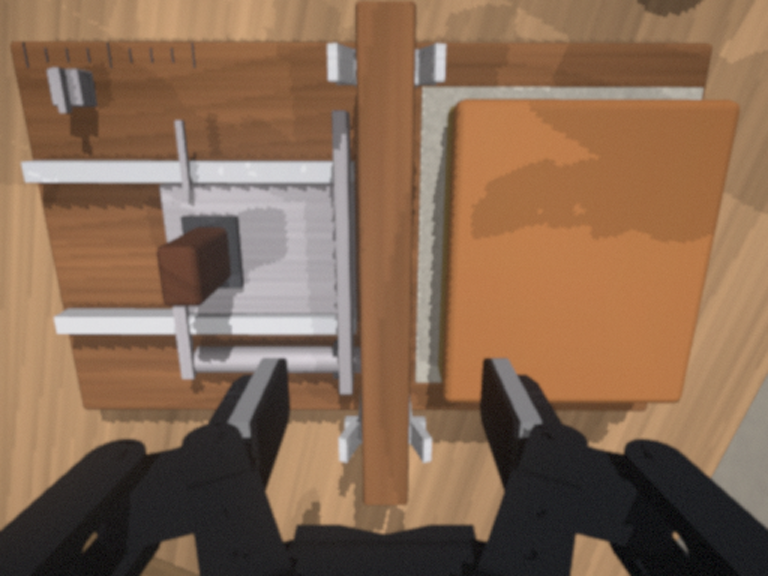

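View pics/r_scene.png

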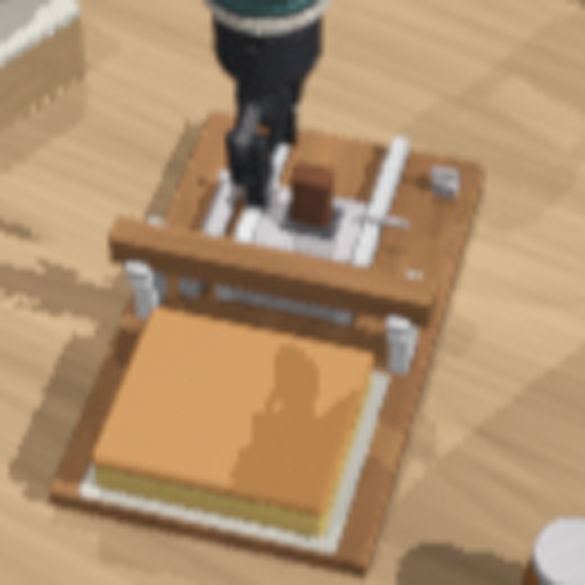

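The bar lies between both saddles' cheeks, with ends at about (386,3) and (386,503) in 1.5x pixels. I'll check those numbers and the gap from pointer to fin.

Run:
```python
from h import *
from cal import loc
c=np.load("r_wrist.npy",allow_pickle=True).item()
Z=lambda p:((p[0]+.5)/1.5-.5,(p[1]+.5)/1.5-.5)
a=loc(ray(c,Z((386,3)),.112)); b=loc(ray(c,Z((385.5,503)),.112)); print(a,b,(a+b)/2,np.linalg.norm(a-b),"deg",np.degrees(np.arctan2(a[0]-b[0],a[1]-b[1])))
for n,p in dict(ptr=(180,122),fin=(61,110)).items(): print(n,loc(ray(c,Z(p),.044)))
print("saddleL cheeks",loc(ray(c,Z((333,63)),.097)),loc(ray(c,Z((440,63)),.097)))
f=c["frame"][:,:,::-1][20:120,10:150]; cv2.imwrite("pics/clip2.png",cv2.resize(f,None,fx=5,fy=5,interpolation=cv2.INTER_CUBIC))
```

```text
[  0.22700556 126.42741882  32.        ] [   0.25576204 -129.71760158   32.        ] [ 0.2413838  -1.64509138 32.        ] 256.14502201780033 deg -0.006432391337491114
ptr [-119.29274141   79.48535093  -36.        ]
fin [-187.20436577   86.05137323  -36.        ]
saddleL cheeks [-24.25842339 104.92387078  17.        ] [ 25.24705881 104.92958025  17.        ]
```

View pics/clip2.png

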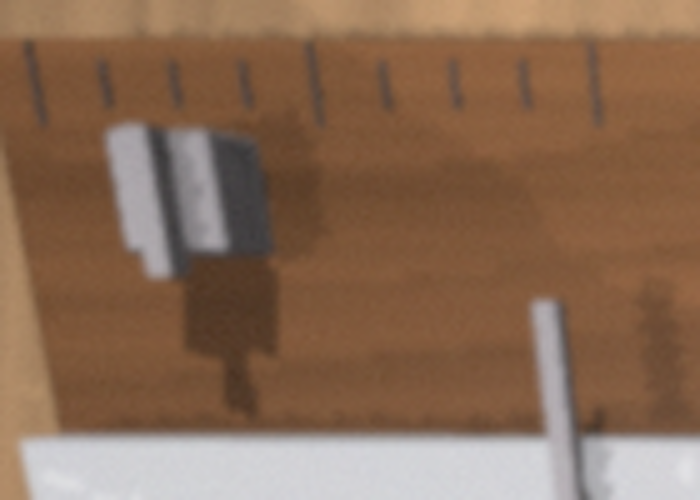

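Run:
```python
from h import *
from cal import loc
c=np.load("r_wrist.npy",allow_pickle=True).item()
S=lambda p:(10+p[0]/5-.4,20+p[1]/5-.4)
for n,p in dict(ptr=(545,302),fin=(157,276)).items(): print(n,[loc(ray(c,S(p),h)).round(1) for h in (.044,.046)])
```

```text
ptr [array([-120.2,   80.5,  -36. ]), array([-119.4,   80.4,  -34. ])]
fin [array([-187. ,   84.7,  -36. ]), array([-185.8,   84.7,  -34. ])]
```

Emit:
drive_tool --pt "0 -30 5 0 0 0 60" --pt "0 -65 15 0 0 0 60" --pt "0 -95 28 0 0 0 60" --pt "0 -110 45 0 0 0 60" --pt "0 -110 80 0 0 0 60" --pt "0 -110 105 0 0 0 60" --pt "0 -110 110 0 0 0 60" --pt "0 -110 110 0 0 0 60"

```text
time_s: 11.15
position: [0.5323, -0.1476, 0.267]
ee_rot: [0.613, 0.79, -0.0, -0.001]
wrist_force: [0.3, -0.2, 0.0]
finger_gap: 0.06
```

Run:
```python
from h import *
from cal import M,x,y
G=np.array([.639,-.1203,0])-0.110*x
plan([G[0],G[1],0.078],104.4)
c=camera("wrist"); f=c["frame"][:,:,::-1]
cv2.imwrite("pics/s_w.png",cv2.resize(f,None,fx=1.5,fy=1.5,interpolation=cv2.INTER_CUBIC))
```

```text
t 11.15 tcp [ 0.5323 -0.1476  0.267 ] yaw 104.43 gap 0.05997957884352259 F [ 0.3 -0.2  0. ]
shift mm [-0.1  0.2 34.3] turn [-0.06 -0.03  0.03]
```

View pics/s_w.png

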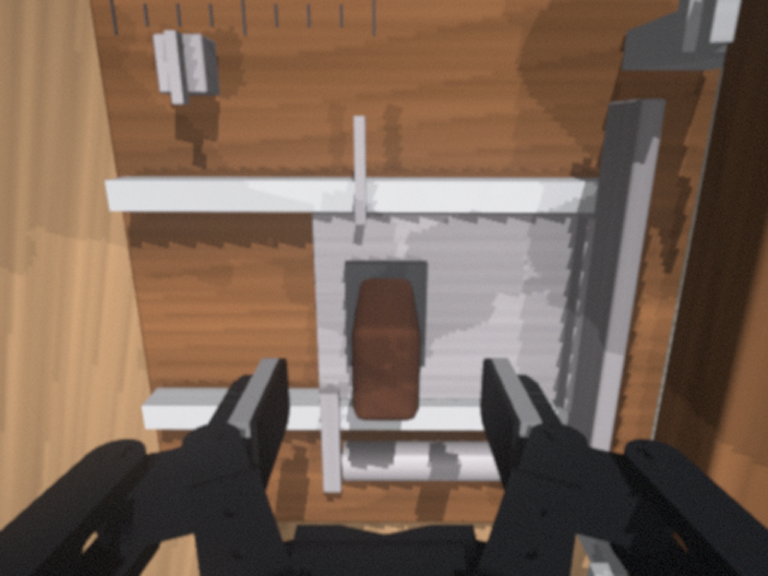

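The grip is at (387,370), centred between the fingers. The pointer tip at (360,118) and fin tip at (178,103) are both visible. I'll go down and grip.

Emit:
drive_tool --pt "0 0 12 0 0 0 60" --pt "0 0 24 0 0 0 60" --pt "0 0 32 0 0 0 60" --pt "0 0 34 0 0 0 60" --pt "0 0 34 0 0 0 45" --pt "0 0 34 0 0 0 30" --pt "0 0 34 0 0 0 15" --pt "0 0 34 0 0 0 15" --squeeze 60

```text
time_s: 12.0
position: [0.5323, -0.1477, 0.2338]
ee_rot: [0.613, 0.79, 0.0, 0.0]
wrist_force: [-1.9, 0.5, 5.5]
finger_gap: 0.0214
```

Emit:
drive_tool --pt "0 0 0 0 0 0 15" --pt "0 0 0 0 0 0 15" --pt "0 0 0 0 0 0 15" --pt "0 -2 0 0 0 0 15" --pt "0 -7 0 0 0 0 15" --pt "0 -13 0 0 0 0 15" --pt "0 -19 0 0 0 0 15" --pt "0 -25 0 0 0 0 15"

```text
time_s: 12.8
position: [0.5083, -0.1538, 0.2338]
ee_rot: [0.613, 0.79, 0.001, 0.001]
wrist_force: [8.2, 2.4, 0.8]
finger_gap: 0.021
```

Run:
```python
from h import *
from cal import x
G=np.array([.639,-.1203,0])-0.175*x
plan([G[0],G[1],0.078],104.4)
c=camera("wrist"); np.save("t_wrist.npy",c,allow_pickle=True);f=c["frame"][:,:,::-1]
cv2.imwrite("pics/t_w.png",cv2.resize(f,None,fx=1.5,fy=1.5,interpolation=cv2.INTER_CUBIC))
```

```text
t 12.8 tcp [ 0.5083 -0.1538  0.2338] yaw 104.43 gap 0.021011183498347293 F [8.2 2.4 0.8]
shift mm [ -0.  -40.1   1. ] turn [0.14 0.03 0.03]
```

View pics/t_w.png

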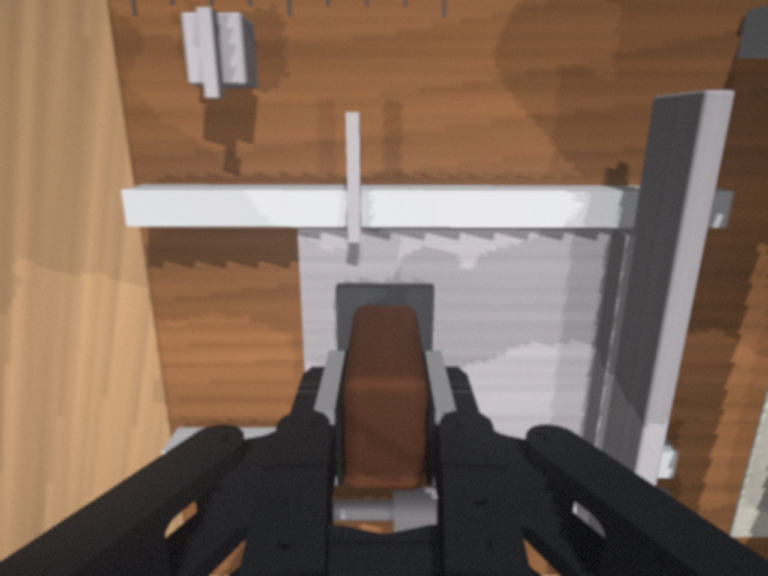

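The stop follows the gripper with about 8.5 N of pull. The pointer tip is now at (352,113) and the fin tip at (211,96).

Run:
```python
from h import *
from cal import loc
c=np.load("t_wrist.npy",allow_pickle=True).item()
Z=lambda p:((p[0]+.5)/1.5-.5,(p[1]+.5)/1.5-.5)
for n,p in dict(ptr=(352,113),fin=(211,96)).items(): print(n,loc(ray(c,Z(p),.045)))
```

```text
ptr [-144.1194992    80.32383898  -35.        ]
fin [-186.19320498   85.11563001  -35.        ]
```

Remaining: 42 mm.

Emit:
drive_tool --pt "0 -6 0 0 0 0 15" --pt "0 -13 0 0 0 0 15" --pt "0 -20 0 0 0 0 15" --pt "0 -27 0 0 0 0 15" --pt "0 -33 0 0 0 0 15" --pt "0 -38 0 0 0 0 15" --pt "0 -41 0 0 0 0 15" --pt "0 -41 0 0 0 0 15"

```text
time_s: 13.65
position: [0.4686, -0.1639, 0.2338]
ee_rot: [0.613, 0.79, 0.001, 0.001]
wrist_force: [9.6, 4.2, -0.2]
finger_gap: 0.0212
```

Run:
```python
from h import *
from cal import x
G=np.array([.639,-.1203,0])-0.175*x
plan([G[0],G[1],0.078],104.4)
c=camera("wrist"); np.save("u_wrist.npy",c,allow_pickle=True);f=c["frame"][:,:,::-1]
cv2.imwrite("pics/u_w.png",cv2.resize(f[0:150,150:300],None,fx=4,fy=4,interpolation=cv2.INTER_CUBIC))
```

```text
t 13.65 tcp [ 0.4686 -0.1639  0.2338] yaw 104.42 gap 0.02115918652131449 F [ 9.6  4.2 -0.2]
shift mm [-0.1  0.9  1.1] turn [0.16 0.02 0.02]
```

View pics/u_w.png

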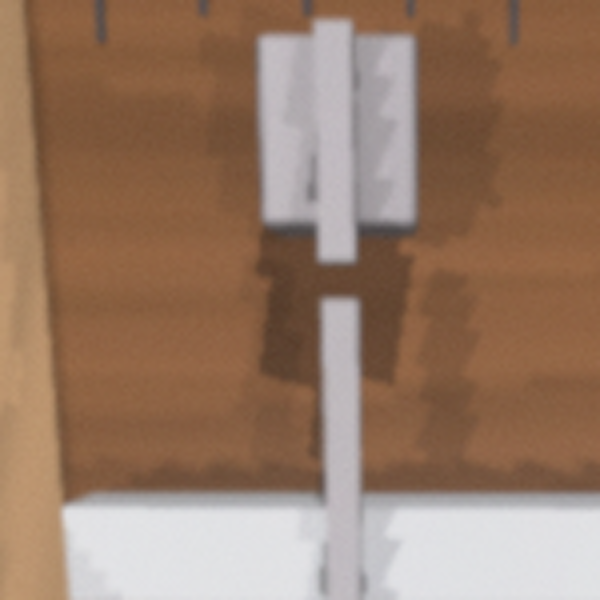

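The pointer tip at (340,298) stands end to end with the fin tip at (337,262), well within 1 mm. I'll hold here and check everything.

Emit:
drive_tool --pt "0 0 0 0 0 0 15" --pt "0 0 0 0 0 0 15" --pt "0 0 0 0 0 0 15" --pt "0 0 0 0 0 0 15" --pt "0 0 0 0 0 0 15" --pt "0 0 0 0 0 0 15" --pt "0 0 0 0 0 0 15" --pt "0 0 0 0 0 0 15"

```text
time_s: 14.5
position: [0.4689, -0.1639, 0.2338]
ee_rot: [0.613, 0.79, 0.001, 0.001]
wrist_force: [8.5, 4.3, 1.2]
finger_gap: 0.0215
```

Run:
```python
from h import *
from cal import loc
c=camera("wrist"); f=c["frame"][:,:,::-1]
w=cv2.resize(f[0:150,150:300],(400,400),interpolation=cv2.INTER_CUBIC)
for p in [(340/4+150-.4,298/4-.4),(337/4+150-.4,262/4-.4)]: print(loc(ray(c,p,.045)))
s=camera("scene")["frame"][120:250,180:310,::-1]; s=cv2.resize(s,(400,400),interpolation=cv2.INTER_CUBIC)
cv2.imwrite("pics/v.png",np.hstack([w,s])); print(state())
```

```text
[-184.74212347   80.87364415  -35.        ]
[-185.00588421   84.6972177   -35.        ]
{'time_s': 14.6, 'q': array([-3.87949522e-01, -1.79600349e-01,  2.01331236e+00,  1.40917626e-03,
        1.30548317e+00, -6.40192870e-01]), 'qvel': array([-7.86114795e-04, -6.94882442e-04,  2.57257975e-04, -5.53081002e-04,
        2.17736884e-05, -1.91832390e-03]), 'effort': array([ -3.27669561, -42.75232673, -54.98740554,  -1.72269903,
         1.45707875,  -0.15808424]), 'position': array([ 0.46883601, -0.16387655,  0.23378925]), 'ee_rot': array([0.61268992, 0.79032219, 0.00097655, 0.00097259]), 'wrist_force': array([8.88642029, 4.3500238 , 1.96481016]), 'ft_torque': array([ 0.53535877, -1.00493822, -0.14501328]), 'finger_gap': 0.02137669590004461}
```

View pics/v.png

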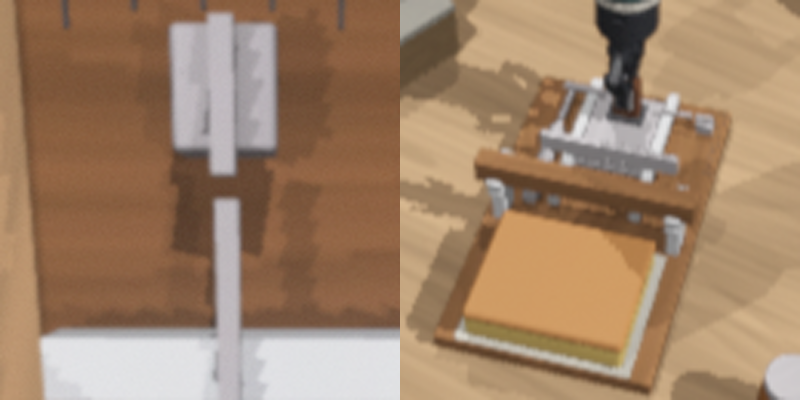

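The pointer is still end to end with the fin, with tips at (227,199) and (223,174) in the left half. The bar is undisturbed in both saddles in the right half, so I'm handing the job in.

```bash
python3 -c "
from station import job_done
print(job_done())"
```

```text
the job is handed in; nothing more can be done
None
```

The long bar is in both saddles and let go. The end stop is pulled out to the mark, and I handed the job in at 14.6 s with the gripper still holding it. `job_done()` gives no verdict, so the result rests on my own checks.

- **Bar:** after I let go, the wrist view put its centre 0.2 mm off the saddles' line and 1.6 mm off centre end to end, with no measurable yaw error. In the last scene picture it still lay in both saddles, away from the fingers.
- **End stop:** pulled out about 65 mm. In the last wrist picture the pointer and fin tips were within 0.3 mm of each other along the pull. Gripper opening was 21.4 mm, the pull on the wrist about 9–10 N, and the arm was at rest.
- **Left alone:** I kept the arm away from the short bar, the carton and the jar. I did not re-measure where they stand at the end.
- **Small disagreements:**
  - Bar length came out at 256–258 mm in the images, against 260 mm given.
  - The two cameras differed by about 1–3 mm on the bar and saddle positions.
  - My early estimates of the pull were 65.2 and 66.5 mm, so I set the final position from the pointer and fin directly.

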